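# Click the short card post onto its counter stand

### The arm

A 7-joint arm with a two-finger parallel gripper is mounted at the origin on a cart in front of the work surface, level with it; the furniture and walls round the work are solid. World frame = base frame: x ahead of the robot, y to its left, z up, the work surface at z = 0. Lengths are in m, angles in degrees, forces in N, time in s.
With the tool pointing down it reaches from about 0.425 to 0.95 m from the base axis. Payload 4.7 kg.
Tool frame: the origin (TCP) lies midway between the tips of the shut fingers; the grasp point (between the pads) lies manip.grip_point_offset behind it (manip.grip_point_offset is the distance from the TCP to the grasp point, in m); z points along the fingers, y is the line along which they close (so a half turn about z gives the same grasp; the last joint's range is limited). The gripper opens to 85 mm and grips with 20 to 120 N. Pads are 22 mm wide; open, the fingers measure 114 mm over their backs; the gripper's body (76 mm by 85 mm) begins 54 mm behind the grasp point. The pads swing forward as they close: fully open they stand 13 mm farther back than shut.
Start: joints at [-69.895, 26.849, -2.785, 87.806, 1.381, 65.374, -4.715], TCP at [0.25, 0.627, 0.194] pointing down, gripper open.
Joint ranges: [-148.3, 148.3], [-19.14, 114.17], [-79.39, 73.82], [5.75, 140.21], [-59.74, 239.74], [12.07, 113.84], [-152.46, 152.46]. Speed limits (degrees/s): [147.25, 147.25, 180, 180, 180, 180, 180].

### API

Orientations are given as a 3x3 rotation matrix whose columns are the frame's x, y, z axes.
In Python, from workcell import manip gives the robot as it stands.
- The arm moves only by the tool arm_command, never from a script. Its argument "rows" is a list of rows, each a list of 7 numbers: the turn, a rotation vector about the tool's x, y, z normalised to -1 to 1, where 1 is 6 degrees, then the shift along the tool's x, y, z normalised to -1 to 1, where 1 is 0.02 m, then the opening, from 0 (shut) to 1 (fully open). A call has 1 to 10 rows; each row shifts and turns the commanded pose from where the row before left it, along the tool's axes as they then stand; what a row does not reach is not made up. A row lasts 1/8 s, in which the tool goes at most 62.5 mm and 10.7 degrees, less where a joint would pass 70% of its speed; a pose out of reach is approached as far as the arm can. A call with a number of a shift or a turn outside -1 to 1 is refused whole. A call with a gripper value outside its range is refused whole. The fingers move at their own pace and stop on an object; the grip force is fixed at half the most. Time passes only in rows, so rows that do not move let the fingers close. It gives the time, the measured TCP pose, the force, the opening and the grip force at its end, in the units of the state.
- manip.get_state(): the state, without advancing time (a new reading comes with each control period).
- manip.capture(name): name is "scene" or "top"; returns a dict with "color" (400x640x3 uint8, red, green, blue), "vfov" (degrees; the focal length in pixels is half the picture's height over the tangent of half this angle, whatever the lens; pixels are square), "cx", "cy" (the principal point, pixels), "xyz" and "orientation" of the camera in the world. Camera axes: x right, y down, z forward; pixel columns grow to the right and rows downward; lengths in m; the calibration is good to about 2 mm. A picture is of the moment at which its call begins. There is no depth.
- manip.finish_job(): hands the job in; it is judged then, once.
The state is a dict: "clock": time; "joint_positions": joint angles; "dq": joint speeds; "joint_efforts": joint torques, N m; "tool_pos": TCP position; "tcp_rot": TCP orientation; "ft_force": force on the tool from outside, world axes, zero at the start; "torque": the same for the moment, N m; "grip_width": opening from 0.0 (shut) to 1.0 (fully open); "gripper_force": force on a finger pad.
Only numpy, scipy, OpenCV 4.12 (cv2) and the standard library are available. Lean on these libraries where they do the work, as an engineer would, in place of code of your own. Each camera call takes 0.05 s, during which the arm holds its last target. There are 200 camera calls.

### The job

Put the menu-card stand together: take the shorter of the two steel card posts and slide it down over the stub of the round counter base, with the hole in the tube on the same side as the stub's spring button, pressing until its foot sits fully on the base and the button pops out through the hole. Let go of it and leave the taller post standing where it is.

Things in the scene. Friction and masses are not known exactly. Their poses are not given: they have to be found in the camera images.
- short_post: Shorter card post, upright, 125 mm tall, 0.2 kg. Steel tube, outside 45 mm, bore 37 mm, 85 mm tall, open below, hollow for 79 mm; on top a flat wooden card clamp, 44 (x) x 18 (y) x 40 mm tall: grip its 18 mm thickness. Origin: centre of the foot, z up. One hole, 24 wide x 22 mm tall, in the tube's -x side (towards the robot within 30 deg), centre 26 mm above the foot.
- tall_post: The taller card post, loose, standing upright, 165 mm tall in all: the same as the short one but with a 125 mm tube. Origin: centre of its foot. It stays where it is.
- stand_base: Round steel base, immovable: disc 124 mm across, top (where the tube's foot rests) 14 mm above the origin. Central upright stub, diameter 34 mm, to 58 mm, tapered nose to 74 mm above the origin. Origin: centre of the underside, z up. Black spring button on the stub's -x side (towards the robot within 30 deg), 40 mm up. Seated, post and base x axes agree within 10 deg.
- button (a joint): Spring button of the stub, a blunt cone 17 mm across that sticks out 7 mm: 0 = fully out, 0.009 m = right in. The tube's foot pushes it in by about 0.0055 m on its way down (5 to 15 N push on the post, more than its weight); it springs back to 0 when the hole reaches it.

How it is judged (in metres and radians):
On the way, in this order (a step that is already met when the one before it is completed fails the run):
1. the short post is lifted (height (world z) of short_post above 0.05 m), for 0.1 s.
2. the tube goes down over the stub and pushes the button in (value of joint button above 0.0025 m and horizontal distance between short_post and stand_base below 0.012 m and z of short_post in the frame of stand_base below 0.06 m), for 0.02 s.
At the end, for the whole second after the job is handed in: The short post stands upright (within 6 degrees) and at rest on the stub, its foot on the base within 4 mm, on the stub's axis within 8 mm, its hole on the button's side (within 20 degrees) with the button out to within 2 mm; the tall post stands within 30 mm of where it was (value of joint button below 0.002 m and z of short_post in the frame of stand_base between 0.01 and 0.018 m and horizontal distance between short_post and stand_base below 0.008 m and angle between the x axis of short_post and the x axis of stand_base, either way round below 0.35 rad and angle between each of short_post, tall_post's own z axis and vertical below 0.1 rad and linear speed of short_post below 0.02 m/s and distance of tall_post from where it was at the start of the episode below 0.03 m); the robot touches nothing.
It fails at once if the tall post is knocked over (angle between tall_post's own z axis and vertical above 0.6 rad).
It also fails if it takes over 48 s, if anything falls off the work surface, if the arm or the gripper's body presses on something with over 40 N, if the wrist force passes 120 N, or if a joint passes its speed limit or range.

## Working session

There is one attempt and no reset: what is moved stays moved. The work goes in short steps, Python scripts to look and compute and a tool call to move; the robot and the scene stay as the last step left them, time stands still between calls to the robot, and variables do not carry over. Pictures are saved under pics/ and viewed, at most 10 in all, crops included, and the job is handed in when it is done.

Besides the shell and the picture viewer there is one more tool, called in YAML: its name, and indented under it one key for each argument. arm_command: Moves the arm, as the interface text tells. Its arguments: {"type":"object","properties":{"rows":{"type":"array","items":{"type":"array","items":{"type":"number","minimum":-1,"maximum":1}}}},"required":["rows"]}

```bash
mkdir -p pics; ls
python3 - <<'E'
from workcell import manip
import cv2
s=manip.get_state();print(s['clock'],s['tool_pos'],s['tcp_rot'],s['grip_width'],manip.grip_point_offset)
for n in("scene","top"):
    c=manip.capture(n);cv2.imwrite(f'pics/{n}0.png',c['color'][:,:,::-1]);print(n,c['vfov'],c['cx'],c['cy'],c['xyz'],c['orientation'])
E
```

```text
pics
0.0 [0.2499946  0.62626937 0.19315215] [[-9.28750502e-01  3.70704823e-01 -6.62168100e-04]
 [ 3.70705406e-01  9.28748604e-01 -1.87946799e-03]
 [-8.17401498e-05 -1.99102613e-03 -9.99998015e-01]] 0.9998247033677262 0.0187
scene 49.755223997550765 320.1709828821814 197.39378411135814 [ 0.06332409 -0.68546004  0.68111205] [[ 0.79997434 -0.38643466  0.45903083]
 [-0.60002858 -0.51850935  0.60919107]
 [ 0.00259923 -0.76276884 -0.64666602]]
top 44.96201686101611 324.67849909323024 197.79852331105383 [ 0.35203858 -0.07784444  1.01536624] [[-0.01258675 -0.98622968  0.16490174]
 [-0.99991883  0.01208842 -0.00402526]
 [ 0.00197643 -0.16493902 -0.98630179]]
```

View pics/scene0.png

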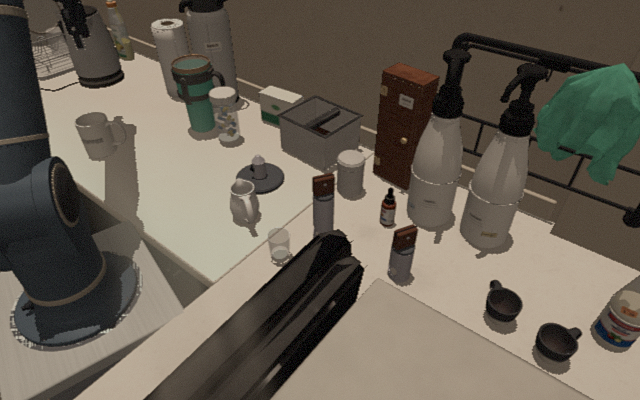

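View pics/top0.png

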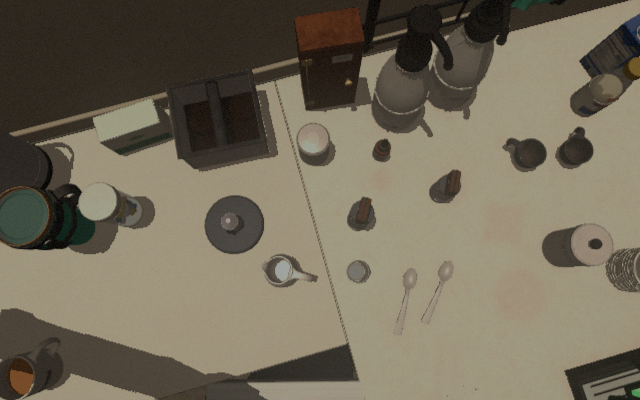

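The scene view shows the base at about (260,175) and the posts at (323,205) and (402,253). In the top view the base is at (235,224) and the posts at (362,212) and (450,186). I'll enlarge these next.

Run:
```python
import cv2,numpy as np
s=cv2.imread('pics/scene0.png');t=cv2.imread('pics/top0.png')
r=lambda i,x,y,w,h:cv2.resize(i[y:y+h,x:x+w],(400,300),interpolation=cv2.INTER_CUBIC)
a=np.vstack([np.hstack([r(s,300,165,136,102),r(s,370,205,96,72)]),np.hstack([r(t,340,160,136,102),r(t,185,175,108,81)])])
a=cv2.convertScaleAbs(a,alpha=1.4)
cv2.imwrite('pics/crop1.png',a)
```

```text
(no output)
```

View pics/crop1.png

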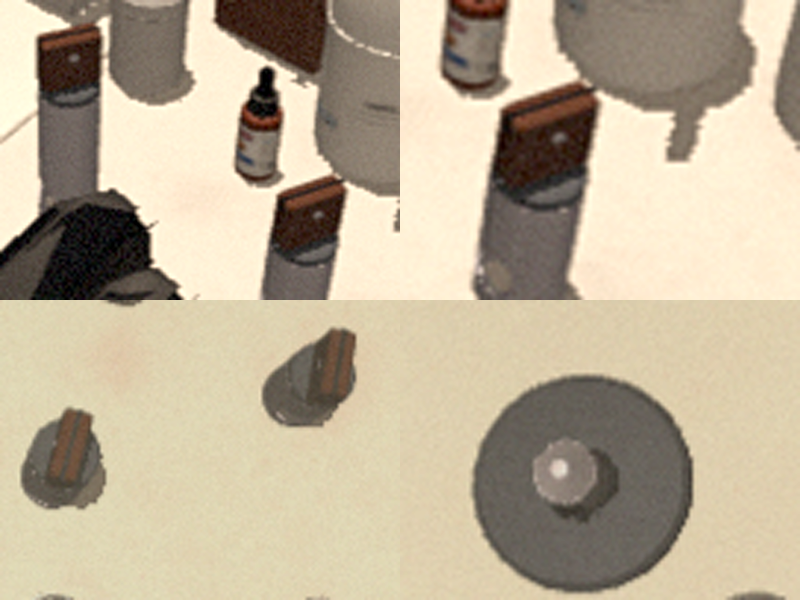

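The crops show the left post with the long tube. The right post, with a hole visible at scene px ≈ (391,271), looks like the short one. I'll compute positions and heights, and zoom on the base and hole in the scene view.

```bash
cat > h.py <<'E'
import numpy as np,cv2
from workcell import manip
def cam(n):
    c=manip.capture(n);return c
def K(c):
    f=200/np.tan(np.radians(c['vfov']/2));return f
def ray(c,p):
    R=np.array(c['orientation']);f=K(c)
    return R@np.array([(p[0]-c['cx'])/f,(p[1]-c['cy'])/f,1])
def atz(c,p,z):
    d=ray(c,p);o=np.array(c['xyz']);return o+d*(z-o[2])/d[2]
def proj(c,P):
    q=np.array(c['orientation']).T@(np.array(P)-np.array(c['xyz']));return np.array([c['cx'],c['cy']])+K(c)*q[:2]/q[2]
E
python3 - <<'E'
from h import *
np.set_printoptions(precision=4,suppress=True)
s=cam('scene');t=cam('top')
print('left top @.165/.125',atz(t,(364.1,210.3),.165),atz(t,(364.1,210.3),.125),'foot',atz(t,(358.4,219.5),0))
print('right top',atz(t,(455,182.1),.165),atz(t,(455,182.1),.125),'foot',atz(t,(440.3,192),0))
# clamp top long axis, panel pts
for a,b,z in(((80,409),(62,487),.165),((345,330),(328,400),.125)):
    A,B=[atz(t,(340+p[0]/2.94,160+(p[1]-300)/2.94),z) for p in(a,b)];print('clamp axis',A,B,np.degrees(np.arctan2(*(A-B)[1::-1])))
print('base',atz(t,(234.4,224.4),.014),'stubtop',atz(t,(185+163/3.7,175+168/3.7),.074))
A,B=atz(t,(185+73/3.7,175+183/3.7),.014),atz(t,(185+292/3.7,175+183/3.7),.014);print('dia',A-B)
# scene checks
P=atz(t,(455,182.1),.125);print('scene right top',proj(s,P),proj(s,[P[0],P[1],0]))
P=atz(t,(364.1,210.3),.165);print('scene left top',proj(s,P),proj(s,[P[0],P[1],0]))
im=np.hstack([cv2.resize(s['color'][y:y+60,x:x+60],(400,400),interpolation=cv2.INTER_CUBIC) for x,y in((232,145),(372,235))])
cv2.imwrite('pics/crop2.png',cv2.convertScaleAbs(im[:,:,::-1],alpha=1.8))
E
```

```text
left top @.165/.125 [ 0.4708 -0.1511  0.165 ] [ 0.4764 -0.1545  0.125 ] foot [ 0.4744 -0.1527  0.    ]
right top [ 0.5199 -0.3155  0.165 ] [ 0.5278 -0.3267  0.125 ] foot [ 0.5313 -0.329   0.    ]
clamp axis [ 0.4946 -0.1572  0.165 ] [ 0.4472 -0.1451  0.165 ] -14.330129208085424
clamp axis [ 0.5506 -0.3325  0.125 ] [ 0.5052 -0.319   0.125 ] -16.503746890386353
base [0.4656 0.1066 0.014 ] stubtop [0.4668 0.1062 0.074 ]
dia [0.0015 0.1231 0.    ]
scene right top [404.5793 229.3774] [396.596  273.5619]
scene left top [322.2118 176.5542] [321.7892 235.8431]
```

View pics/crop2.png

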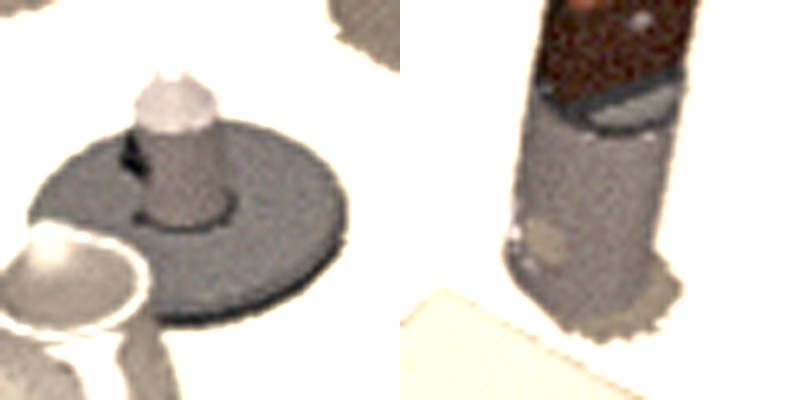

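The base crop shows a black button on the left flank of the stub at scene px ≈ (251.5,168). Next I'll work out the base yaw, check the hole, and locate the tall items on the path.

```bash
cat >> h.py <<'E'
def wshift(dx,dy,dz,R=None):
    "world metres -> tool-axis units of 0.02"
    R=np.array(manip.get_state()['tcp_rot']) if R is None else R
    return R.T@np.array([dx,dy,dz])/0.02
E
python3 - <<'E'
from h import *
np.set_printoptions(precision=3,suppress=True)
s=cam('scene');t=cam('top')
for a in range(-30,31,10):
    r=np.radians(a+180);u=np.array([np.cos(r),np.sin(r),0])
    print(a,'btn tip',proj(s,np.array([.466,.1062,.040])+.024*u),'hole',proj(s,np.array([.529,-.328,.026])+.0225*u),proj(t,np.array([.529,-.328,.026])+.0225*u))
print('stub top/foot',proj(s,[.466,.1062,.074]),proj(s,[.466,.1062,.014]))
for p in((22,215),(100,203),(282,270),(425,22)):
    print(p,[atz(t,p,z)[:2] for z in(.1,.25)])
E
```

```text
-30 btn tip [248.898 167.323] hole [387.921 266.203] [437.918 200.203]
-20 btn tip [249.036 168.297] hole [388.564 267.7  ] [439.67  200.971]
-10 btn tip [249.466 169.227] hole [389.531 269.129] [441.52  201.433]
0 btn tip [250.177 170.083] hole [390.797 270.446] [443.411 201.572]
10 btn tip [251.149 170.838] hole [392.323 271.608] [445.284 201.387]
20 btn tip [252.353 171.467] hole [394.064 272.577] [447.082 200.882]
30 btn tip [253.752 171.951] hole [395.965 273.321] [448.75  200.072]
stub top/foot [257.303 155.471] [259.462 174.92 ]
(22, 215) [array([0.479, 0.496]), array([0.458, 0.402])]
(100, 203) [array([0.5  , 0.349]), array([0.476, 0.279])]
(282, 270) [array([0.369, 0.   ]), array([ 0.366, -0.013])]
(425, 22) [array([ 0.867, -0.291]), array([ 0.783, -0.256])]
```

arm_command:
  rows:
    - [0, 0, 0, 0, 0, -1, 1]
    - [0, 0, 0, 0, 0, -1, 1]
    - [0, 0, 0, 0, 0, -1, 1]
    - [0, 0, 0, 0, 0, -1, 1]
    - [0, 0, 0, 0, 0, -1, 1]
    - [0, 0, 0, 0, 0, -1, 1]
    - [0, 0, 0, 0, 0, -1, 1]
    - [0, 0, 0, 0, 0, -1, 1]

```text
clock: 1.3
tool_pos: [0.2501, 0.6268, 0.3548]
tcp_rot: [[-0.929, 0.371, -0.0], [0.371, 0.929, -0.0], [0.0, -0.0, -1.0]]
ft_force: [0.6, -0.6, -0.4]
grip_width: 1.0
gripper_force: 0.0
```

Run:
```python
from h import *
np.set_printoptions(precision=2,suppress=True)
s=cam('scene');t=cam('top')
for a in range(-30,31,10):
    r=np.radians(a+180);u=np.array([np.cos(r),np.sin(r),0])
    print(a,'btn tip/root top-view',proj(t,np.array([.466,.1062,.040])+.024*u),proj(t,np.array([.466,.1062,.040])+.017*u),
     'clamp near,far scene',proj(s,np.array([.529,-.328,.125])+.022*u),proj(s,np.array([.529,-.328,.125])-.022*u))
ims=[cv2.resize(t['color'][205:245,215:255],(400,400),interpolation=cv2.INTER_CUBIC)]
ims[0]=cv2.convertScaleAbs(ims[0],alpha=2)
ims.append(cv2.convertScaleAbs(cv2.resize(s['color'][222:292,375:445-0],(400,400),interpolation=cv2.INTER_CUBIC),alpha=1.3))
cv2.imwrite('pics/crop3.png',np.hstack(ims)[:,:,::-1])
S=s['color'].astype(int).sum(2)
print(S[160:178,245:262])
```

```text
-30 btn tip/root top-view [226.13 233.11] [227.93 230.1 ] clamp near,far scene [393.83 230.49] [417.2  228.51]
-20 btn tip/root top-view [227.99 233.96] [229.24 230.7 ] clamp near,far scene [394.53 231.94] [416.42 227.08]
-10 btn tip/root top-view [229.98 234.47] [230.65 231.06] clamp near,far scene [395.57 233.33] [415.33 225.74]
0 btn tip/root top-view [232.04 234.63] [232.11 231.17] clamp near,far scene [396.93 234.61] [413.94 224.52]
10 btn tip/root top-view [234.11 234.42] [233.57 231.02] clamp near,far scene [398.56 235.74] [412.31 223.45]
20 btn tip/root top-view [236.12 233.86] [235.   230.63] clamp near,far scene [400.42 236.68] [410.49 222.57]
30 btn tip/root top-view [238.02 232.96] [236.34 229.99] clamp near,far scene [402.44 237.4 ] [408.53 221.89]
[[519 513 527 527 529 521 473 365 346 354 357 366 359 367 351 343 329]
 [525 521 519 529 533 525 464 366 352 362 354 358 372 357 347 334 335]
 [525 528 523 524 529 520 464 375 356 360 363 357 367 381 365 362 341]
 [533 528 532 540 530 522 468 316 339 354 364 372 373 377 361 352 382]
 [535 531 530 530 489 368 235 184 215 278 34
[... 250 characters left out ...]
222 212 179  87  31  47 114 165 209 216 218 224 213 213 209]
 [214 205 210 221 179  58  42  37  66 160 210 210 210 218 207 212 197]
 [203 209 203 217 208 156  85  64  70 142 226 225 211 221 217 197 196]
 [223 207 204 224 206 218 199 114  81 151 221 207 217 207 216 200 200]
 [219 207 207 194 209 228 227 197 162 166 211 203 219 210 200 218 209]
 [219 214 210 208 225 219 208 208 194 199 205 213 213 214 219 203 204]
 [206 218 211 214 193 211 216 218 178 189 223 221 214 210 213 210 195]
 [208 218 198 205 205 203 211 205 195 210 203 208 202 222 208 204 213]
 [203 210 192 202 208 210 207 181 152 204 202 212 216 219 224 210 221]
 [210 219 211 199 209 216 173  93 106 162 188 209 219 224 210 206 212]]
```

View pics/crop3.png

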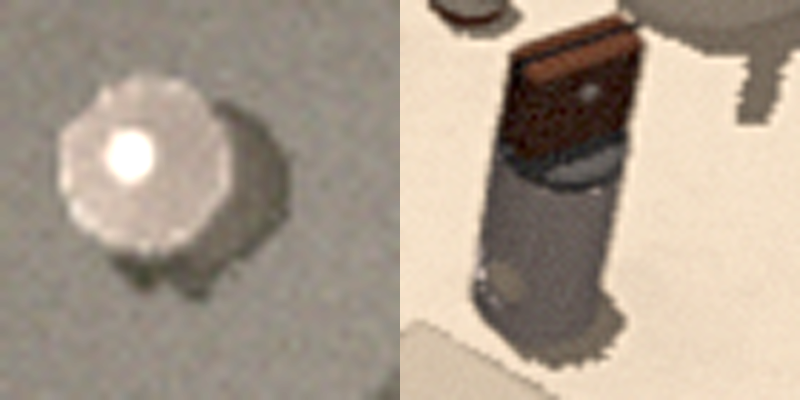

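arm_command:
  rows:
    - [0, 0, 0, -0.6, -0.8, 0, 1]
    - [0, 0, 0, -0.6, -0.8, 0, 1]
    - [0, 0, 0, -0.6, -0.8, 0, 1]
    - [0, 0, 0, -0.6, -0.8, 0, 1]
    - [0, 0, 0, -0.6, -0.8, 0, 1]
    - [0, 0, 0, -0.6, -0.8, 0, 1]
    - [0, 0, 0, -0.6, -0.8, 0, 1]
    - [0, 0, 0, -0.6, -0.8, 0, 1]
    - [0, 0, 0, -0.6, -0.8, 0, 1]
    - [0, 0, 0, -0.6, -0.8, 0, 1]

```text
clock: 2.65
tool_pos: [0.3027, 0.4326, 0.3543]
tcp_rot: [[-0.929, 0.371, 0.0], [0.371, 0.929, 0.0], [0.0, 0.0, -1.0]]
ft_force: [-0.6, 0.4, -0.2]
grip_width: 0.999
gripper_force: 0.0
```

In the top view the button tip is at about (228.8,234), so the base yaw is about -16°. The clamp edges give a post yaw of about -17.5°. The foot silhouette in the scene view moves the post estimate to about (0.530,-0.3295). Moving on.

arm_command:
  rows:
    - [0, 0, 0, -0.97, -0.66, 0, 1]
    - [0, 0, 0, -0.97, -0.66, 0, 1]
    - [0, 0, 0, -0.97, -0.66, 0, 1]
    - [0, 0, 0, -0.97, -0.66, 0, 1]
    - [0, 0, 0, -0.97, -0.66, 0, 1]
    - [0, 0, 0, -0.97, -0.66, 0, 1]
    - [0, 0, 0, -0.97, -0.66, 0, 1]
    - [0, 0, 0, -0.97, -0.66, 0, 1]
    - [0, 0, 0, -0.97, -0.66, 0, 1]
    - [0, 0, 0, -0.97, -0.66, 0, 1]

```text
clock: 3.9
tool_pos: [0.4339, 0.238, 0.3542]
tcp_rot: [[-0.929, 0.371, 0.0], [0.371, 0.929, 0.0], [0.0, 0.0, -1.0]]
ft_force: [0.2, -0.6, 0.7]
grip_width: 0.997
gripper_force: 0.0
```

arm_command:
  rows:
    - [0, 0, 0, -0.6, -0.984, 0, 1]
    - [0, 0, 0, -0.6, -0.984, 0, 1]
    - [0, 0, 0, -0.6, -0.984, 0, 1]
    - [0, 0, 0, -0.6, -0.984, 0, 1]
    - [0, 0, 0, -0.6, -0.984, 0, 1]
    - [0, 0, 0, -0.6, -0.984, 0, 1]
    - [0, 0, 0, -0.6, -0.984, 0, 1]
    - [0, 0, 0, -0.6, -0.984, 0, 1]
    - [0, 0, 0, -0.6, -0.984, 0, 1]
    - [0, 0, 0, -0.6, -0.984, 0, 1]

```text
clock: 5.15
tool_pos: [0.4718, 0.0108, 0.3542]
tcp_rot: [[-0.929, 0.371, 0.0], [0.371, 0.929, 0.001], [-0.0, 0.001, -1.0]]
ft_force: [0.3, 0.0, 0.1]
grip_width: 1.002
gripper_force: 0.0
```

arm_command:
  rows:
    - [0, 0, 0, -0.6, -0.984, 0, 1]
    - [0, 0, 0, -0.6, -0.984, 0, 1]
    - [0, 0, 0, -0.6, -0.984, 0, 1]
    - [0, 0, 0, -0.6, -0.984, 0, 1]
    - [0, 0, 0, -0.6, -0.984, 0, 1]
    - [0, 0, 0, -0.6, -0.984, 0, 1]
    - [0, 0, 0, -0.6, -0.984, 0.5, 1]
    - [0, 0, 0, -0.6, -0.984, 0.5, 1]
    - [0, 0, 0, -0.6, -0.984, 0.5, 1]
    - [0, 0, 0, -0.6, -0.984, 0.5, 1]

```text
clock: 6.4
tool_pos: [0.5101, -0.2162, 0.3139]
tcp_rot: [[-0.929, 0.371, 0.0], [0.371, 0.929, 0.001], [-0.0, 0.001, -1.0]]
ft_force: [-0.4, 0.6, 0.4]
grip_width: 1.0
gripper_force: 0.0
```

arm_command:
  rows:
    - [0, 0, 0, -0.6, -0.984, 0.5, 1]
    - [0, 0, 0, -0.6, -0.984, 0.5, 1]
    - [0, 0, 0, -0.6, -0.984, 0.5, 1]
    - [0, 0, 0, -0.6, -0.984, 0.5, 1]
    - [0, 0, 0, -0.6, -0.984, 0.5, 1]
    - [0, 0, -0.72, 0, 0, 0, 1]

```text
clock: 7.15
tool_pos: [0.5283, -0.3309, 0.2631]
tcp_rot: [[-0.954, 0.301, -0.002], [0.301, 0.954, -0.0], [0.002, -0.001, -1.0]]
ft_force: [-0.3, 0.4, 0.6]
grip_width: 1.003
gripper_force: 0.0
```

arm_command:
  rows:
    - [0, 0, 0, -0.06, 0.09, 1, 1]
    - [0, 0, 0, 0, 0, 1, 1]
    - [0, 0, 0, 0, 0, 1, 1]
    - [0, 0, 0, 0, 0, 1, 1]
    - [0, 0, 0, 0, 0, 1, 1]
    - [0, 0, 0, 0, 0, 1, 1]
    - [0, 0, 0, 0, 0, 0.9, 1]
    - [0, 0, 0, 0, 0, 0.9, 1]
    - [0, 0, 0, 0, 0, 0.75, 1]
    - [0, 0, 0, 0, 0, 0, 1]

```text
clock: 8.4
tool_pos: [0.5308, -0.327, 0.0917]
tcp_rot: [[-0.954, 0.3, -0.002], [0.3, 0.954, 0.001], [0.003, 0.0, -1.0]]
ft_force: [-0.1, -0.6, 0.3]
grip_width: 1.003
gripper_force: 0.0
```

Run:
```python
from h import *
s=cam('scene');t=cam('top')
im=np.hstack([cv2.resize(s['color'][190:290,350:450],(400,400),interpolation=cv2.INTER_CUBIC),cv2.resize(t['color'][140:220,410:490],(400,400),interpolation=cv2.INTER_CUBIC)])
cv2.imwrite('pics/grasp.png',cv2.convertScaleAbs(im[:,:,::-1],alpha=1.4))
```

```text
(no output)
```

View pics/grasp.png

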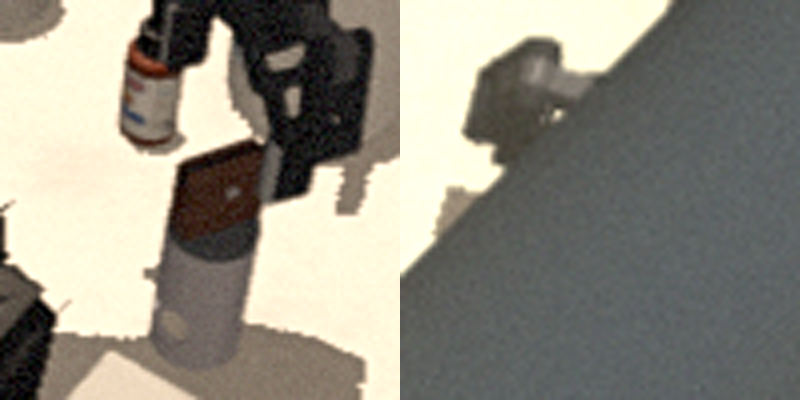

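The right finger sits beside the clamp's right edge at crop (275,165). I need to check the expected fingertip pixels.

Run:
```python
from h import *
np.set_printoptions(precision=1,suppress=True)
s=cam('scene');st=manip.get_state();R=np.array(st['tcp_rot']);p=np.array(st['tool_pos'])
cr=lambda P:(proj(s,P)-[350,190])*4
for sy in(-1,1):
  for x in(-.011,.011): print(sy,x,cr(p+R@[x,sy*.0425,-.013]))
print('tcp',cr(p),'grip',cr(p+R@[0,0,-.0187]))
for yaw in(-17.5,):
  c,sn=np.cos(np.radians(yaw)),np.sin(np.radians(yaw))
  for z in(.125,.085):
    for a,b in((-1,-1),(1,-1),(1,1),(-1,1)):
      print(z,a,b,cr([.530+c*.022*a-sn*.009*b,-.3295+sn*.022*a+c*.009*b,z]))
print('foot',cr([.530,-.3295,0]))
```

```text
-1 -0.011 [288. 241.]
-1 0.011 [244.5 253.1]
1 -0.011 [200.  118.7]
1 0.011 [159.2 129.1]
tcp [217.8 202.6] grip [222.9 174.5]
0.125 -1 -1 [192.1 183.5]
0.125 1 -1 [278.3 160.8]
0.125 1 1 [259.1 135.1]
0.125 -1 1 [174. 157.]
0.085 -1 -1 [181.8 243.9]
0.085 1 -1 [265.5 221.2]
0.085 1 1 [247.  195.3]
0.085 -1 1 [164.5 217.3]
foot [193.4 335.7]
```

Run:
```python
from h import *
s=cam('scene');st=manip.get_state();R=np.array(st['tcp_rot']);p=np.array(st['tool_pos'])
im=cv2.convertScaleAbs(cv2.resize(s['color'][150:300,300:500],(800,600),interpolation=cv2.INTER_CUBIC)[:,:,::-1],alpha=2.2)
for q in([0,-.0425,-.013],[0,.0425,-.013],[0,0,0],[0,0,-.0727],[0,0,-.1]):
    u=(proj(s,p+R@q)-[300,150])*4;cv2.circle(im,(int(u[0]),int(u[1])),4,(0,0,255),-1)
cv2.imwrite('pics/g2.png',im);print(st['joint_positions'],s['xyz'])
```

```text
[  3.79536131  30.91894652  33.58336375 102.29637398 -20.86600199
  52.98244608 118.92125043] [ 0.06332409 -0.68546004  0.68111205]
```

View pics/g2.png

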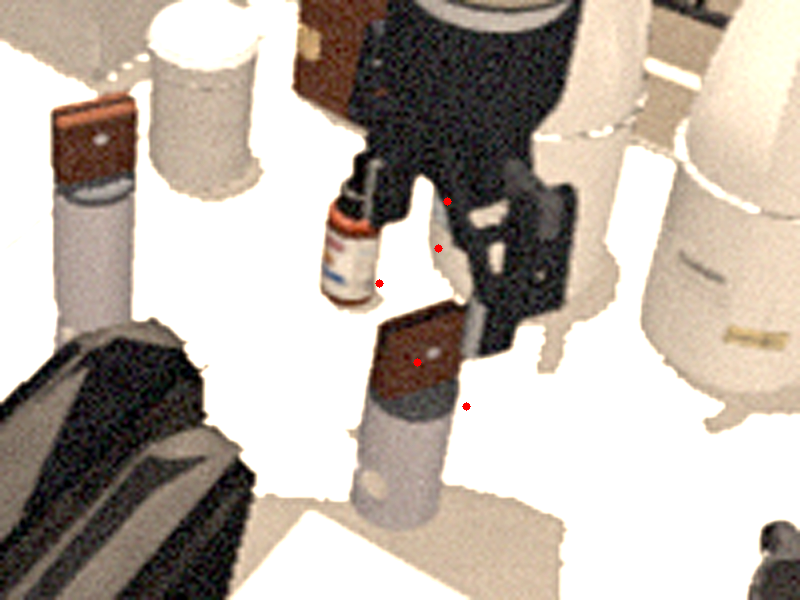

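The gripper appears about 16 px higher in the scene view than the state predicts. The top view can tell me whether that is height or horizontal offset.

Run:
```python
from h import *
np.set_printoptions(precision=1,suppress=True)
s=cam('scene');t=cam('top');st=manip.get_state();R=np.array(st['tcp_rot']);p=np.array(st['tool_pos'])
cr=lambda P:(proj(t,P)-[410,140])*5+[400,0]
for y,z in((.057,-.02),(.057,-.05),(.057,-.08)):
  for x in(-.011,.011): print(y,z,x,'pred',cr(p+R@[x,y,z]),'if +35mm up',cr(p+[0,0,.035]+R@[x,y,z]),'if away',cr(p+[.029,.038,0]+R@[x,y,z]))
```

```text
0.057 -0.02 -0.011 pred [481.8 136.5] if +35mm up [501.7 114.9] if away [379.5  64.1]
0.057 -0.02 0.011 pred [467.1 190.5] if +35mm up [486.5 170.9] if away [364.4 117.5]
0.057 -0.05 -0.011 pred [498.7 118.2] if +35mm up [520.   95.2] if away [392.9  43.5]
0.057 -0.05 0.011 pred [483.6 173.9] if +35mm up [504.4 153. ] if away [377.5  98.6]
0.057 -0.08 -0.011 pred [516.8  98.7] if +35mm up [539.6  74. ] if away [407.3  21.5]
0.057 -0.08 0.011 pred [501.3 156.2] if +35mm up [523.5 133.8] if away [391.4  78.4]
```

arm_command:
  rows:
    - [0, 0, 0, 0, 0, 0, 0.6]
    - [0, 0, 0, 0, 0, 0, 0.4]
    - [0, 0, 0, 0, 0, 0, 0.3]
    - [0, 0, 0, 0, 0, 0, 0.1]
    - [0, 0, 0, 0, 0, 0, 0]
    - [0, 0, 0, 0, 0, 0, 0]
    - [0, 0, 0, 0, 0, 0, 0]

```text
clock: 9.57
tool_pos: [0.5315, -0.3275, 0.0931]
tcp_rot: [[-0.954, 0.3, -0.0], [0.3, 0.954, 0.0], [0.0, 0.0, -1.0]]
ft_force: [-0.4, -0.2, -0.4]
grip_width: 0.001
gripper_force: 0.0
```

Run:
```python
from h import *
s=cam('scene');t=cam('top');st=manip.get_state();R=np.array(st['tcp_rot']);p=np.array(st['tool_pos'])
print(p,st['grip_width'],st['gripper_force'])
im=cv2.convertScaleAbs(cv2.resize(s['color'][180:300,340:460],(600,600),interpolation=cv2.INTER_CUBIC)[:,:,::-1],alpha=2.2)
for q in([0,0,0],[0,0,-.0187]):
    u=(proj(s,p+R@q)-[340,180])*5;cv2.circle(im,(int(u[0]),int(u[1])),4,(0,0,255),-1)
cv2.imwrite('pics/g3.png',im)
```

```text
[ 0.53149869 -0.32747659  0.09316379] -0.004419582428031116 0.0
```

View pics/g3.png

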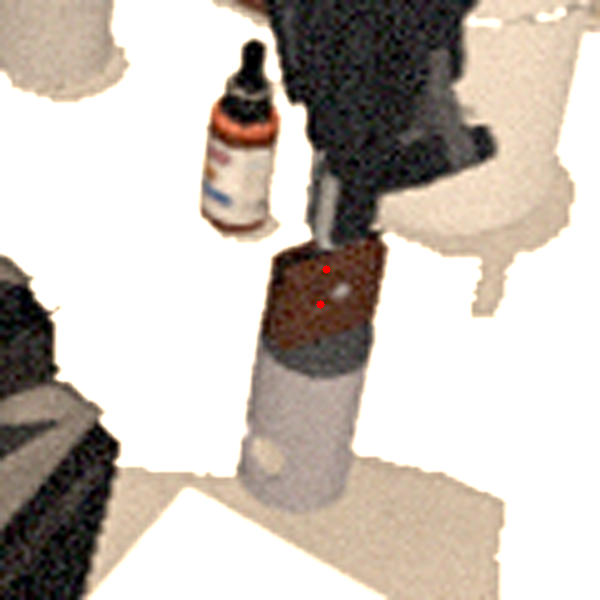

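The closed fingers met nothing, and they appear just above the clamp. So the real tips sit about 30 mm higher than the reported TCP suggests. I'll open and go 32 mm lower, which is safe for the palm under either reading, then close again.

arm_command:
  rows:
    - [0, 0, 0, 0, 0, -0.2, 1]
    - [0, 0, 0, 0, 0, 0, 1]
    - [0, 0, 0, 0, 0, 0, 1]
    - [0, 0, 0, 0, 0, 0, 1]
    - [0, 0, 0, 0.2, 0.08, 0, 1]
    - [0, 0, 0, 0, 0, 0.6, 1]
    - [0, 0, 0, 0, 0, 0.6, 1]
    - [0, 0, 0, 0, 0, 0.6, 1]
    - [0, 0, 0, 0, 0, 0, 1]

```text
clock: 10.8
tool_pos: [0.5273, -0.3242, 0.0595]
tcp_rot: [[-0.954, 0.3, -0.003], [0.3, 0.954, 0.001], [0.003, 0.0, -1.0]]
ft_force: [0.6, 0.5, 0.4]
grip_width: 1.002
gripper_force: 0.0
```

arm_command:
  rows:
    - [0, 0, 0, 0, 0, 0, 0.5]
    - [0, 0, 0, 0, 0, 0, 0.2]
    - [0, 0, 0, 0, 0, 0, 0]
    - [0, 0, 0, 0, 0, 0, 0]
    - [0, 0, 0, 0, 0, 0, 0]

```text
clock: 11.42
tool_pos: [0.5282, -0.3249, 0.0614]
tcp_rot: [[-0.954, 0.3, 0.0], [0.3, 0.954, -0.0], [-0.0, -0.0, -1.0]]
ft_force: [-0.8, 0.1, 1.2]
grip_width: 0.196
gripper_force: 62.7
```

It gripped at 16.7 mm of opening, close to the 18 mm clamp, with 63 N of force. Next I'll lift and carry it over the tall post to above the base.

arm_command:
  rows:
    - [0, 0, 0, 0, 0, -0.5, 0]
    - [0, 0, 0, 0, 0, -1, 0]
    - [0, 0, 0, 0, 0, -1, 0]
    - [0, 0, 0, 0, 0, -1, 0]
    - [0, 0, 0, 0, 0, -1, 0]
    - [0, 0, 0, 0, 0, -1, 0]
    - [0, 0, 0, 0, 0, -1, 0]
    - [0, 0, 0, 0, 0, -1, 0]
    - [0, 0, 0, 0, 0, -1, 0]
    - [0, 0, 0, 0, 0, -1, 0]

```text
clock: 12.68
tool_pos: [0.5279, -0.3247, 0.2525]
tcp_rot: [[-0.954, 0.3, 0.0], [0.3, 0.954, 0.0], [0.0, 0.0, -1.0]]
ft_force: [0.0, 0.6, -1.7]
grip_width: 0.194
gripper_force: 62.0
```

arm_command:
  rows:
    - [0, 0, 0, 0, 0, -1, 0]
    - [0, 0, 0, 0.48, 0.992, 0, 0]
    - [0, 0, 0, 0.48, 0.992, 0, 0]
    - [0, 0, 0, 0.48, 0.992, 0, 0]
    - [0, 0, 0, 0.48, 0.992, 0, 0]
    - [0, 0, 0, 0.48, 0.992, 0, 0]
    - [0, 0, 0, 0.48, 0.992, 0, 0]
    - [0, 0, 0, 0.48, 0.992, 0, 0]
    - [0, 0, 0, 0.48, 0.992, 0, 0]
    - [0, 0, 0, 0.48, 0.992, 0, 0]

```text
clock: 13.92
tool_pos: [0.4989, -0.1281, 0.2719]
tcp_rot: [[-0.954, 0.3, 0.0], [0.3, 0.954, 0.0], [-0.0, 0.0, -1.0]]
ft_force: [0.9, -0.6, -2.1]
grip_width: 0.198
gripper_force: 62.2
```

arm_command:
  rows:
    - [0, 0, -0.2, 0.48, 0.992, 0, 0]
    - [0, 0, 0, 0.48, 0.992, 0, 0]
    - [0, 0, 0, 0.48, 0.992, 0, 0]
    - [0, 0, 0, 0.48, 0.992, 0, 0]
    - [0, 0, 0, 0.48, 0.992, 0, 0]
    - [0, 0, 0, 0.48, 0.992, 0, 0]
    - [0, 0, 0, 0.48, 0.992, 0, 0]
    - [0, 0, 0, 0.48, 0.992, 0, 0]
    - [0, 0, 0, 0.48, 0.992, 0, 0]
    - [0, 0, 0, 0.48, 0.992, 0, 0]

```text
clock: 15.18
tool_pos: [0.4627, 0.0896, 0.2716]
tcp_rot: [[-0.96, 0.279, 0.0], [0.279, 0.96, 0.0], [-0.0, 0.0, -1.0]]
ft_force: [-0.2, 0.0, -2.1]
grip_width: 0.2
gripper_force: 62.2
```

arm_command:
  rows:
    - [0, 0, 0, 0.48, 0.992, 1, 0]
    - [0, 0, 0, 0, 0, 1, 0]
    - [0, 0, 0, 0, 0, 1, 0]
    - [0, 0, 0, 0, 0, 1, 0]
    - [0, 0, 0, 0, 0, 0.8, 0]
    - [0, 0, 0, 0, 0, 0, 0]

```text
clock: 15.92
tool_pos: [0.4584, 0.1105, 0.1746]
tcp_rot: [[-0.96, 0.279, -0.002], [0.279, 0.96, -0.001], [0.002, -0.002, -1.0]]
ft_force: [0.9, -0.7, -3.7]
grip_width: 0.203
gripper_force: 61.9
```

arm_command:
  rows:
    - [0, 0, 0, -0.27, 0.1, 0.6, 0]
    - [0, 0, 0, 0, 0, 0.6, 0]
    - [0, 0, 0, 0, 0, 0, 0]

```text
clock: 16.3
tool_pos: [0.4643, 0.1107, 0.1501]
tcp_rot: [[-0.96, 0.28, -0.002], [0.28, 0.96, -0.001], [0.002, -0.002, -1.0]]
ft_force: [-0.3, -0.7, -2.0]
grip_width: 0.199
gripper_force: 62.0
```

Run:
```python
from h import *
np.set_printoptions(precision=4,suppress=True)
s=cam('scene');t=cam('top');st=manip.get_state();p=np.array(st['tool_pos']);print(p)
z=p[2]-.0614
b=np.array([.466,.1062,0])
print('axis px scene: foot',proj(s,b+[0,0,z]),'tube top',proj(s,b+[0,0,z+.085]),'stubtop',proj(s,b+[0,0,.058]),'top foot',proj(t,b+[0,0,z]))
a=cv2.resize(s['color'][95:195,210:310],(600,600),interpolation=cv2.INTER_CUBIC)
c=cv2.resize(t['color'][195:255,215:235],(200,600),interpolation=cv2.INTER_CUBIC)
im=cv2.convertScaleAbs(a[:,:,::-1],alpha=2)
# predicted tube outline if on the stub axis
r=np.array(s['orientation'])[:,0];r[2]=0;r/=np.linalg.norm(r)
for k in(-1,0,1):
    u,v=[(proj(s,b+[0,0,h]+k*.0225*r)-[210,95])*6 for h in(z,z+.085)]
    cv2.line(im,tuple(int(i) for i in u),tuple(int(i) for i in v),(0,0,255),1)
d=cv2.convertScaleAbs(c[:,:,::-1],alpha=2)
cv2.imwrite('pics/over.png',np.hstack([im,d]))
```

```text
[0.4651 0.111  0.1511]
axis px scene: foot [256.7108 150.137 ] tube top [253.2994 119.4092] stubtop [257.8941 160.7951] top foot [227.4536 219.8645]
```

View pics/over.png

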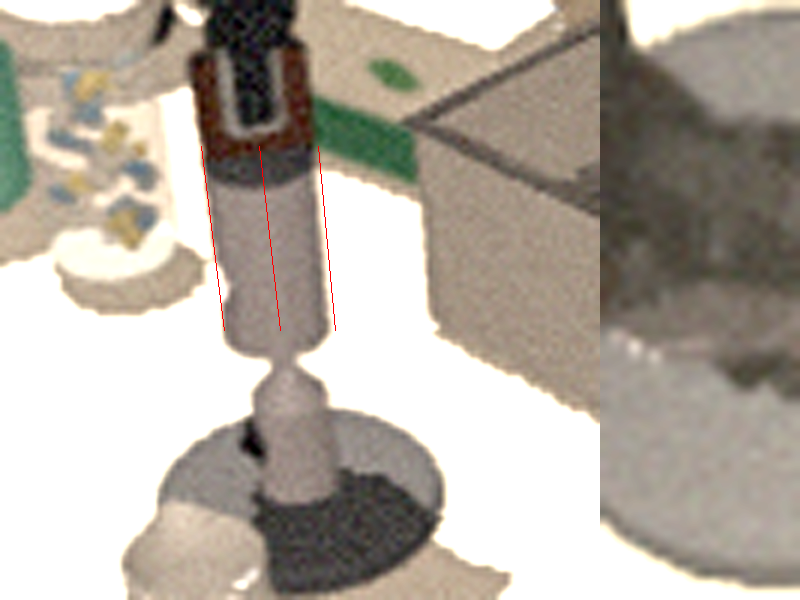

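The tube hangs over the stub with its axis at (277,327) in the crop and the stub axis at about (290,400). It is a couple of mm toward +y. The hole notch at (225,295) is on the same side as the button at (250,440). I'll trim and lower it, watching the force.

arm_command:
  rows:
    - [0, 0, 0, -0.04, -0.14, 0, 0]
    - [0, 0, 0, 0, 0, 0.3, 0]
    - [0, 0, 0, 0, 0, 0.3, 0]
    - [0, 0, 0, 0, 0, 0.3, 0]
    - [0, 0, 0, 0, 0, 0.2, 0]
    - [0, 0, 0, 0, 0, 0, 0]

```text
clock: 17.15
tool_pos: [0.4648, 0.1081, 0.1288]
tcp_rot: [[-0.96, 0.28, -0.001], [0.28, 0.96, -0.0], [0.001, -0.001, -1.0]]
ft_force: [-0.2, -1.0, -1.9]
grip_width: 0.198
gripper_force: 62.0
```

arm_command:
  rows:
    - [0, 0, 0, 0, 0, 0.2, 0]
    - [0, 0, 0, 0, 0, 0.2, 0]
    - [0, 0, 0, 0, 0, 0, 0]

```text
clock: 17.52
tool_pos: [0.4648, 0.108, 0.1208]
tcp_rot: [[-0.96, 0.28, -0.001], [0.28, 0.96, -0.0], [0.001, -0.0, -1.0]]
ft_force: [-0.2, 0.1, -0.8]
grip_width: 0.197
gripper_force: 62.0
```

arm_command:
  rows:
    - [0, 0, 0, 0, 0, 0.15, 0]
    - [0, 0, 0, 0, 0, 0.15, 0]
    - [0, 0, 0, 0, 0, 0, 0]

```text
clock: 17.9
tool_pos: [0.4648, 0.1081, 0.1149]
tcp_rot: [[-0.96, 0.28, -0.001], [0.28, 0.96, -0.0], [0.001, -0.0, -1.0]]
ft_force: [0.1, 0.2, -1.9]
grip_width: 0.197
gripper_force: 62.0
```

arm_command:
  rows:
    - [0, 0, 0, 0, 0, 0.2, 0]
    - [0, 0, 0, 0, 0, 0.2, 0]
    - [0, 0, 0, 0, 0, 0.2, 0]
    - [0, 0, 0, 0, 0, 0, 0]

```text
clock: 18.4
tool_pos: [0.4642, 0.1084, 0.1027]
tcp_rot: [[-0.96, 0.279, -0.002], [0.279, 0.96, 0.0], [0.002, -0.0, -1.0]]
ft_force: [-1.3, 1.4, -2.2]
grip_width: 0.2
gripper_force: 62.4
```

arm_command:
  rows:
    - [0, 0, 0, 0, 0, 0.2, 0]
    - [0, 0, 0, 0, 0, 0.2, 0]
    - [0, 0, 0, 0, 0, 0.2, 0]
    - [0, 0, 0, 0, 0, 0.2, 0]
    - [0, 0, 0, 0, 0, 0, 0]

```text
clock: 19.02
tool_pos: [0.4643, 0.108, 0.0865]
tcp_rot: [[-0.96, 0.28, -0.002], [0.28, 0.96, -0.001], [0.001, -0.001, -1.0]]
ft_force: [-4.0, 0.6, -2.9]
grip_width: 0.201
gripper_force: 62.0
```

arm_command:
  rows:
    - [0, 0, 0, 0, 0, 0.2, 0]
    - [0, 0, 0, 0, 0, 0.2, 0]
    - [0, 0, 0, 0, 0, 0.1, 0]
    - [0, 0, 0, 0, 0, 0.1, 0]
    - [0, 0, 0, 0, 0, 0, 0]

```text
clock: 19.65
tool_pos: [0.466, 0.1081, 0.0754]
tcp_rot: [[-0.96, 0.28, 0.002], [0.28, 0.96, 0.0], [-0.002, 0.001, -1.0]]
ft_force: [0.4, -0.3, -1.9]
grip_width: 0.203
gripper_force: 62.2
```

arm_command:
  rows:
    - [0, 0, 0, 0, 0, 0.08, 0]
    - [0, 0, 0, 0, 0, 0.08, 0]
    - [0, 0, 0, 0, 0, 0, 0]

```text
clock: 20.02
tool_pos: [0.4666, 0.1081, 0.0753]
tcp_rot: [[-0.96, 0.28, 0.002], [0.28, 0.96, 0.002], [-0.001, 0.002, -1.0]]
ft_force: [-6.8, -2.5, 25.8]
grip_width: 0.2
gripper_force: 66.2
```

Contact force is 26 N at the expected height and the lateral button force is gone, so it's seated. Relieving the press, opening and retreating.

arm_command:
  rows:
    - [0, 0, 0, 0, 0, -0.12, 0]
    - [0, 0, 0, 0, 0, 0, 0.4]
    - [0, 0, 0, 0, 0, 0, 1]
    - [0, 0, 0, 0, 0, 0, 1]
    - [0, 0, 0, 0, 0, 0, 1]
    - [0, 0, 0, 0, 0, 0, 1]

```text
clock: 20.78
tool_pos: [0.4651, 0.1081, 0.0743]
tcp_rot: [[-0.96, 0.28, -0.0], [0.28, 0.96, -0.0], [0.0, -0.0, -1.0]]
ft_force: [-0.4, -0.0, -0.6]
grip_width: 1.002
gripper_force: 0.0
```

arm_command:
  rows:
    - [0, 0, 0, 0, 0, -0.5, 1]
    - [0, 0, 0, 0, 0, -1, 1]
    - [0, 0, 0, 0, 0, -1, 1]
    - [0, 0, 0, 0, 0, -1, 1]
    - [0, 0, 0, 0, 0, -1, 1]
    - [0, 0, 0, 0, 0, -1, 1]
    - [0, 0, 0, 0, 0, -1, 1]
    - [0, 0, 0, 0, 0, -1, 1]
    - [0, 0, 0, 0, 0, 0, 1]

```text
clock: 21.9
tool_pos: [0.4662, 0.1084, 0.2262]
tcp_rot: [[-0.96, 0.28, 0.004], [0.28, 0.96, 0.002], [-0.003, 0.003, -1.0]]
ft_force: [0.1, 1.0, -0.7]
grip_width: 1.0
gripper_force: 0.0
```

Run:
```python
from h import *
s=cam('scene')
a=cv2.convertScaleAbs(cv2.resize(s['color'][110:210,210:360],(750,500),interpolation=cv2.INTER_CUBIC)[:,:,::-1],alpha=2)
cv2.imwrite('pics/final.png',a)
for h in(.014,.099,.139):
    print((proj(s,[.467,.1055,h])-[210,110])*5)
```

```text
[249.71522195 324.55895957]
[234.31035108 184.65787327]
[226.48520925 113.59295803]
```

View pics/final.png

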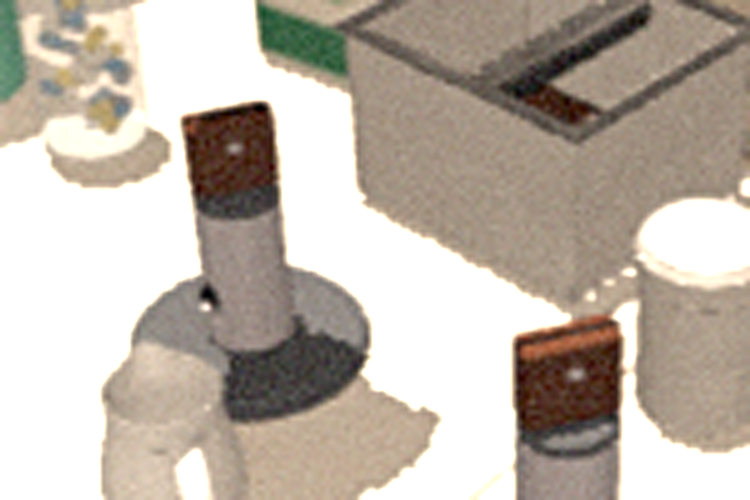

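The picture shows the short post seated upright, with its clamp top at (228,112) as predicted. The black button shows through the hole at (207,297), the gripper is clear and the tall post is untouched.

```bash
python3 -c "
from workcell import manip
print(manip.finish_job())"
```

```text
the job is handed in; nothing more can be done
None
```

The short post is seated on the stub with the button out through its hole, the tall post was left where it stood, and I handed the job in at about 22 s; the hand-in returned no verdict.

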